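# Make up the row of supply tins to four and close it

### The job

Two green-lidded tins stand in the slatted shelf; make the row up to four with any two of the three spare tins from the desk, setting each on the shelf's open front and sliding it in under the slats until it rests against the back rail. Then slide the orange stop along until all four stand snug side by side against the left end, and press it home with about 18 N for half a second to settle the row, never squeezing the tins with more than 30 N, which would dent them; let go. Leave the third spare tin and everything else where they stand.

Things in the scene. Friction and masses are not known exactly. Their poses are not given: they have to be found in the camera images.
- shelf: low fixed wooden shelf on the desk; origin: centre of its underside; its x points from its open front to its back, y along the row to its left end, z up. Board 150 (x) by 306 (y) mm, upper face at z = 12 mm. Rear part (x > +11 mm): the tins' bay, between end cheeks whose inner faces are at y = +145 and -145 mm. Tins in place have their centres at x = +46 mm
- shelf_corner (a point): inner corner of the bay at its left end, where back rail, left cheek and the board's upper face meet: shelf x = +69, y = +145, z = 12 mm. The back rail rises 30 mm above the board all along x = +69 to +75 mm; the cheeks are 8 mm thick and stand from x = +11 to +75 mm
- slat_edge (a point): middle of the lower front edge of the front slat: shelf x = +11, y = 0, z = 92 mm. Three steel slats along y, 7 mm wide, 5 mm thick, 21 mm gaps, roof the bay up to x = +75 mm: no tin passes between them. A tin against the back rail has its front 12 mm behind this edge
- apron (a point): middle of the uncovered front part of the board, on its upper face: shelf x = -32, y = 0, z = 12 mm; the apron spans x = -75 to +11 mm and has no lip or step
- stop (a joint): orange sliding stop at the right end of the row, travel in m along the shelf's y; 0 when its row-side face is four tin widths (184 mm) from the left cheek, positive farther right (open), negative when less than four widths remain. About 2 N of friction; stays where it is left. Starts 0.06 to 0.09 open
- stop_paddle (a point): centre of the right (-y) face of the stop's upright paddle, 60 mm above the desk; paddle 30 mm wide (x), 8 mm thick (y), 13 to 88 mm above the desk, on the apron, middle 41 mm in front of the front slat. In line behind it, one piece with it, is the 8 mm pressing plate inside the bay (72 mm high). Push it left (shelf +y) to close the row
- row_1_c (a point): square tin with a green lid, 46 x 46 mm, 60 mm tall, 0.1 to 0.22 kg; this point is its centre, half-way up (30 mm above its underside), z up, x and y square to its sides; one of the two tins already in the bay at its left end, nearly touching the rail, with gaps of up to about 14 mm
- row_2_c (a point): square tin with a green lid, 46 x 46 mm, 60 mm tall, 0.1 to 0.22 kg; this point is its centre, half-way up (30 mm above its underside), z up, x and y square to its sides; one of the two tins already in the bay at its left end, nearly touching the rail, with gaps of up to about 14 mm
- spare_a_c (a point): square tin with a green lid, 46 x 46 mm, 60 mm tall, 0.1 to 0.22 kg; this point is its centre, half-way up (30 mm above its underside), z up, x and y square to its sides; one of three spare tins on the desk
- spare_b_c (a point): square tin with a green lid, 46 x 46 mm, 60 mm tall, 0.1 to 0.22 kg; this point is its centre, half-way up (30 mm above its underside), z up, x and y square to its sides; one of three spare tins on the desk
- spare_c_c (a point): square tin with a green lid, 46 x 46 mm, 60 mm tall, 0.1 to 0.22 kg; this point is its centre, half-way up (30 mm above its underside), z up, x and y square to its sides; one of three spare tins on the desk
- spool_silver: bystander: white spool of silver wire, 52 mm across, 40 mm tall; origin under its centre
- spool_copper: bystander: white spool of copper wire, 52 mm across, 40 mm tall; origin under its centre
- phone: bystander: black phone 145 x 70 x 9 mm; origin under its centre
- bead_jar: bystander: amber jar, yellow lid, 70 mm across, 85 mm tall; origin under its centre
There are look-alikes about, which are no part of the job. What is shaped like the part that bears spare_c_c but black, pink or purple is not meant.

How it is judged:
By the outcome, as a careful person would: the job done as asked, in the order asked, and still so for the second after the job is handed in, with the robot touching nothing.
It also fails if it takes over 72 s, if anything falls off the work surface, if the arm or the gripper's body presses on something with over 40 N, if the wrist force passes 120 N, or if a joint passes its speed limit or range.

### The arm

A 6-joint arm with a two-finger parallel gripper is mounted at the origin on the work surface. World frame = base frame: x ahead of the robot, y to its left, z up, the work surface at z = 0. Lengths are in mm, angles in rad, forces in N, time in s.
With the tool pointing down it reaches from about 350 to 975 mm from the base axis. Payload 7.1 kg.
Tool frame: the origin (TCP) lies at the very end of the fingers, on their centre line; the grasp point (between the pads) lies 19 mm behind it; z points along the fingers, y is the direction in which the jaws open and shut (so a half turn about z gives the same grasp; the last joint's range is limited). The gripper opens to 88 mm and grips with 3 to 60 N. Pads are 20 mm wide; open, the fingers measure 115 mm over their backs; the gripper's body (75 mm by 178 mm) begins 61 mm behind the grasp point.
Start: joints at [1.093, 0.423, 1.63, -0, 1.089, -0.019], TCP at [276.763, 560.363, 222.675] pointing down, gripper open.
Joint ranges: [-3, 3], [-0.9, 2.11], [0.09, 2.58], [-1.31, 4.45], [0.11, 2.69], [-2.54, 2.54]. Speed limits (rad/s): [2.39, 2.39, 3.01, 3.14, 3.14, 3.14].

### API

Orientations are given as a rotation vector (axis times angle).
In Python, from workcell import * gives the robot as it stands.
- The arm moves only by the tool play_rows, never from a script. Its argument "plan" is text: rows parted by semicolons, each of 7 numbers parted by spaces: the finger opening in cm, from 0 to 8.78, then the shift along the tool's x, y, z in cm, then the turn, a rotation vector about the tool's x, y, z in degrees. A call has 1 to 20 rows; each row shifts and turns the commanded pose from where the row before left it, along the tool's axes as they then stand; what a row does not reach is not made up. A row lasts 1/8 s, in which the tool goes at most 62.5 mm and 10.7 degrees, less where a joint would pass 70% of its speed; a pose out of reach is approached as far as the arm can. A call is refused whole if a number of a shift passes 6.25 or a number of a turn 10.7, either way. A call with a gripper value outside its range is refused whole. The fingers move at their own pace and stop on an object; the grip force is fixed at half the most. Time passes only in rows, so rows that do not move let the fingers close. It gives the time, the measured TCP pose, the force and the opening at its end, in the units of the state.
- get_obs(): the state, without advancing time (a new reading comes with each control period).
- get_image(name): name is "side" or "top" or "wrist"; returns a dict with "pixels" (420x560x3 uint8, red, green, blue), "range_z" (420x560 float32, mm along the optical axis (not along the pixel's ray), 0 where there is no reading), "fx", "fy", "cx", "cy" (pixels), "eye" and "attitude" of the camera in the world. Camera axes: x right, y down, z forward; pixel columns grow to the right and rows downward; lengths in mm; the calibration is good to about 2 mm. A picture is of the moment at which its call begins.
- close_job(): hands the job in, once; it reports no verdict.
The state is a dict: "t": time; "qpos": joint angles; "qvel": joint speeds; "joint_torque": joint torques, N m; "ee_pos": TCP position; "orientation": TCP orientation; "ft_force": force on the tool from outside, world axes, zero at the start; "moment": the same for the moment, N m; "width": finger opening in mm.
Only numpy, scipy, OpenCV 4.12 (cv2) and the standard library are available. Lean on these libraries where they do the work, as an engineer would, in place of code of your own. Each camera call takes 0.05 s, during which the arm holds its last target. There are 200 camera calls.

## Working session

There is one attempt and no reset: what is moved stays moved. The work goes in short steps, Python scripts to look and compute and a tool call to move; the robot and the scene stay as the last step left them, time stands still between calls to the robot, and variables do not carry over. Pictures are saved under pics/ and viewed, about 8 in all and at most 12, crops included, and the job is handed in when it is done.

Besides the shell and the picture viewer there is one more tool, called in YAML: its name, and indented under it one key for each argument. play_rows: Moves the arm, as the interface text tells. Its arguments: {"type":"object","properties":{"plan":{"type":"string"}},"required":["plan"]}

```bash
ls; mkdir -p pics; cat > h.py <<'E'
from workcell import *
import numpy as np, cv2
def rot(a):
    a=np.array(a,float)
    if a.shape==(3,3): return a
    return cv2.Rodrigues(a)[0]
def pts(im):
    z=im["range_z"]; v,u=np.mgrid[0:z.shape[0],0:z.shape[1]]
    c=np.stack([(u-im["cx"])/im["fx"]*z,(v-im["cy"])/im["fy"]*z,z],-1)
    P=c@rot(im["attitude"]).T+np.array(im["eye"]); P[z==0]=np.nan
    return P
def save(im,n,s=1):
    cv2.imwrite("pics/"+n,cv2.resize(im["pixels"][:,:,::-1],None,fx=s,fy=s))
E
python3 - <<'E'
from h import *
print(get_obs())
for n in("top","side"):
    im=get_image(n); save(im,n+"1.png",1.4); np.save(n+"1.npy",im,allow_pickle=True)
    print(n,im["eye"],im["attitude"],im["fx"],im["cx"],im["cy"])
E
```

```text
pics
{'t': 0.0, 'qpos': array([ 1.09299896e+00,  4.23797988e-01,  1.63067088e+00, -4.59765593e-05,
        1.08857437e+00, -1.90026552e-02]), 'qvel': array([ 2.11296783e-03,  1.92085268e-03,  9.61977500e-04, -1.20261999e-03,
       -6.28277762e-05, -2.69428210e-03]), 'joint_torque': array([ 5.33165112e-04, -5.44638562e+01, -2.73660904e+01,  6.43395167e-02,
        2.27832247e-02, -2.00438521e-04]), 'ee_pos': array([276.53536698, 559.8954074 , 221.93595312]), 'orientation': array([-7.14264019e-01, -3.05899227e+00,  2.22413243e-03]), 'ft_force': array([-0.33335393, -0.86345737,  0.28205184]), 'moment': array([-0.04357338, -0.02241884, -0.0217331 ]), 'width': 87.66633350459226}
top [ 278.2834501    15.02858811 1316.26103699] [-2.16209524  2.05403161 -0.20849412] 426.07647086486736 272.26486893173575 209.02141297339926
side [-293.93187339 -965.07990165  994.24729772] [-2.08096943  0.77895869 -0.37902452] 521.9522525270211 282.63082685841147 198.7953358398819
```

View pics/top1.png

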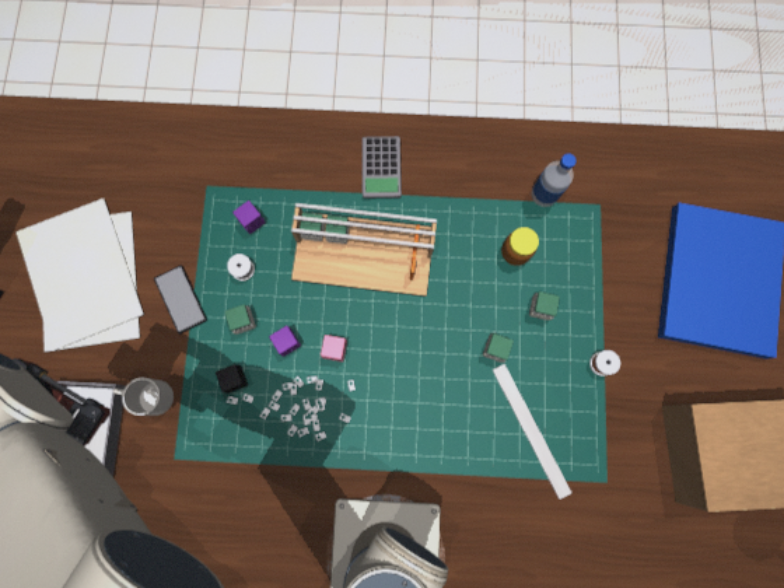

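View pics/side1.png

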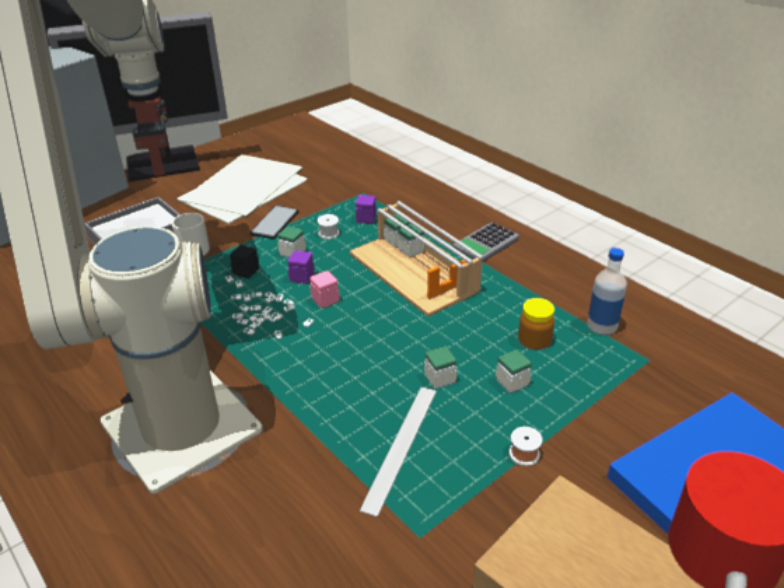

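The top picture shows green lids at about (240,319), (545,306) and (498,347). The shelf spans (293–436, 205–295), with the stop at (413,255). The left tins sit near (322,230) and (340,232) under the slats. The black, pink and purple cubes are decoys.

```bash
cat > m.py <<'E'
from h import *
im=np.load("top1.npy",allow_pickle=True).item(); P=pts(im)
hsv=cv2.cvtColor(im["pixels"],cv2.COLOR_RGB2HSV)
for n,(u,v) in dict(left=(240,319),right=(545,306),mid=(498,347)).items():
    u=int(u/1.4);v=int(v/1.4); s=(slice(v-16,v+17),slice(u-16,u+17))
    p=P[s].reshape(-1,3); h=hsv[s].reshape(-1,3); m=(p[:,2]>50)&(p[:,2]<70)
    q=p[m]; print(n,m.sum(),np.median(q[:,2]),cv2.minAreaRect(q[:,:2].astype(np.float32)),np.median(h[m],0))
# board
H=hsv[...,0];S=hsv[...,1];V=hsv[...,2]
r=np.zeros(H.shape,bool); r[140:215,200:318]=1
b=r&(P[...,2]>7)&(P[...,2]<17)&(H>8)&(H<25)
q=P[b]; print("board",b.sum(),np.median(q[:,2]),cv2.minAreaRect(q[:,:2].astype(np.float32)))
s=r&(P[...,2]>88)&(P[...,2]<105); q=P[s]; print("slats",s.sum(),np.median(q[:,2]),cv2.minAreaRect(q[:,:2].astype(np.float32)))
o=r&(H>=5)&(H<13)&(S>200); q=P[o]; print("orange",o.sum()); print(q[::4].round())
t=r&(P[...,2]>64)&(P[...,2]<80); q=P[t]; print("tins",np.c_[q,H[t]][::3].round())
E
python3 m.py
```

```text
left 238 59.51041062287106 ((470.60650634765625, 338.1111145019531), (46.181575775146484, 45.75422668457031), 21.053085327148438) [ 75.  95. 135.]
right 241 60.100856852472816 ((534.9547729492188, -322.7685852050781), (46.6949462890625, 47.30641174316406), 79.56848907470703) [ 75.  95. 137.]
mid 249 60.023769315369236 ((436.802734375, -222.90496826171875), (45.72940444946289, 45.52193069458008), 72.77534484863281) [ 75.  95. 140.]
board 3137 12.047902733409728 ((640.801513671875, 80.47467041015625), (305.6522216796875, 162.88868713378906), 85.9171371459961)
slats 920 96.29265128480358 ((650.9324951171875, 79.36248779296875), (306.22784423828125, 120.71002960205078), 86.22151184082031)
orange 0
[]
tins [[712. 221.  78.  14.]
 [709. 216.  68.  73.]
 [709. 206.  70.  77.]
 [706. 212.  69.  76.]
 [705. 203.  72.  75.]
 [705. 193.  74.  76.]
 [707. 184.  70.  74.]
 [701. 214.  73.  75.]
 [702. 205.  72.  74.]
 [702. 196.  74.  75.]
 [702. 187.  73.  76.]
 [705. 178.  68.  75.]
 [706. 160.  68.  71.]
 [705. 150.  71.  76.]
 [698. 198.  75.  72.]
 [701. 190.  68.  74.]
 [698. 180.  78.  75.
[... 1648 characters left out ...]
73.  76.]
 [673. 139.  72.  75.]
 [674. 130.  71.  75.]
 [675. 121.  71.  75.]
 [682. -38.  74.  13.]
 [667. 181.  76.  75.]
 [670. 163.  70.  46.]
 [671. 154.  68.  74.]
 [671. 145.  68.  75.]
 [671. 136.  70.  75.]
 [671. 126.  71.  76.]
 [672. 117.  71.  72.]
 [666. 153.  73.  75.]
 [666. 144.  75.  71.]
 [669. 136.  66.  74.]
 [668. 126.  71.  76.]
 [668. 117.  73.  71.]
 [661. 224.  69.  14.]
 [665. 123.  71.  70.]
 [656. 229.  72.  15.]
 [660. 178.  67. 100.]
 [655. 230.  65.  22.]
 [667. -36.  69.  11.]
 [664. -36.  70.  11.]
 [660. -36.  72.  13.]
 [656. -36.  75.  15.]
 [652. -36.  76.  12.]
 [650. -66.  79.  11.]
 [636. -70.  74.  14.]
 [584. -27.  71.  11.]
 [581. -30.  73.  11.]]
```

```bash
cat >> m.py <<'E'
print("=====")
E
cat > m2.py <<'E'
from h import *
im=np.load("top1.npy",allow_pickle=True).item(); P=pts(im)
hsv=cv2.cvtColor(im["pixels"],cv2.COLOR_RGB2HSV); H=hsv[...,0];S=hsv[...,1]
r=np.zeros(H.shape,bool); r[140:215,200:318]=1
# yaw from front edge of board (lower envelope) 
b=r&(P[...,2]>7)&(P[...,2]<17)&(H>8)&(H<25); q=P[b]
ys=np.arange(-60,215,10); e=[(y,q[abs(q[:,1]-y)<5][:,0].min()) for y in ys]
k=np.polyfit(*np.array(e).T,1); print("front slope deg",np.degrees(np.arctan(k[0])), np.std(np.polyval(k,ys)-np.array(e)[:,1]))
s=r&(P[...,2]>92)&(P[...,2]<102); w=P[s]; e=[(y,w[abs(w[:,1]-y)<5][:,0].min()) for y in ys]
k2=np.polyfit(*np.array(e).T,1); print("slat slope deg",np.degrees(np.arctan(k2[0])), np.std(np.polyval(k2,ys)-np.array(e)[:,1]))
a=-np.radians(3.9); ex=np.array([np.cos(a),np.sin(a)]); ey=np.array([-ex[1],ex[0]])
pr=lambda q:np.c_[q[:,:2]@ex,q[:,:2]@ey]
pb=pr(q); ap=pb[pb[:,0]<np.percentile(pb[:,0],50)]
pe=lambda v:np.percentile(v,[0,1,50,99,100]).round(1)
print("board x",pe(pb[:,0]),"apron y",pe(ap[:,1]))
pw=pr(w); print("slat x",pe(pw[:,0]),"y",pe(pw[:,1]))
x0=(np.percentile(pb[:,0],.5)+75); y0=(ap[:,1].min()+ap[:,1].max())/2
print("origin proj",x0,y0,"world",x0*ex+y0*ey)
o=r&(P[...,2]>60)&(P[...,2]<95)&(H<15)&(S>150); po=pr(P[o])-[x0,y0]
print("orange",np.c_[po,P[o][:,2]].round())
t=r&(P[...,2]>66)&(P[...,2]<78)&(H>70)&(H<80); pt=pr(P[t])-[x0,y0]
print(np.histogram(pt[:,1],np.arange(20,150,4)))
print("spares in shelf frame", [ (pr(np.array([c]))-[x0,y0]).round(1) for c in ([470.6,338.1],[535,-322.8],[436.8,-222.9])])
E
python3 m2.py
```

```text
front slope deg 4.0045526414466 0.8420703308365938
slat slope deg 5.44348115724565 7.742552099324028
board x [552.3 553.9 610.2 690.5 715.3] apron y [-28.7 -25.8 125.5 272.9 276.8]
slat x [595.8 637.9 670.4 702.9 704.1] y [-29.3 -27.5 122.9 274.7 276.6]
origin proj 628.2694783059105 124.03212764958032 world [635.25066259  81.01297264]
orange [[  66. -115.   68.]
 [  65. -118.   70.]
 [  62. -112.   69.]
 [  60. -115.   76.]
 [  62. -118.   72.]
 [  58. -115.   73.]
 [  58. -118.   73.]
 [  47. -114.   67.]
 [  42. -114.   73.]
 [  42. -117.   73.]
 [  40. -111.   68.]
 [  40. -114.   69.]
 [  39. -117.   73.]
 [  35. -111.   73.]
 [  36. -115.   70.]
 [  36. -118.   71.]
 [  31. -112.   75.]
 [  33. -115.   72.]
 [  32. -118.   76.]
 [  29. -112.   72.]
 [  31. -118.   69.]
 [ -17. -113.   89.]
 [ -19. -117.   88.]
 [ -22. -111.   84.]
 [ -22. -114.   85.]
 [ -22. -117.   86.]
 [ -25. -111.   86.]
 [ -27. -114.   93.]
 [ -25. -117.   89.]
 [ -29. -112.   89.]
 [ -28. -115.   87.]
 [ -29. -118.   92.]
 [ -32. -112.   87.]
 [ -31. -115.   86.]
 [ -33. -118.   93.]
 [ -35. -115.   88.]
 [ -38. -116.   88.]
 [ -41. -113.   88.]
 [ -41. -116.   90.]
 [ -44. -116.   88.]
 [ -43. -111.   71.]
 [ -45. -114.   79.]
 [ -46. -111.   67.]
 [ -47. -114.   73.]
 [ -46. -115.   60.]]
(array([ 0,  0,  0,  0,  4,  9, 13, 15, 11, 11, 13, 10, 12, 15, 13,  8,  0,
        0,  3, 11, 11, 14,  9, 12, 13, 10, 11, 15, 13, 11,  0,  0]), array([ 20,  24,  28,  32,  36,  40,  44,  48,  52,  56,  60,  64,  68,
        72,  76,  80,  84,  88,  92,  96, 100, 104, 108, 112, 116, 120,
       124, 128, 132, 136, 140, 144, 148]))
spares in shelf frame [array([[-181.8,  245.3]]), array([[ -72.6, -409.7]]), array([[-177.3, -316.7]])]
```

```bash
cat > g.py <<'E'
from h import *
import sys
A=np.radians(-4.0); O=np.array([635.3,81.0,0])
EX=np.array([np.cos(A),np.sin(A),0]); EY=np.array([-EX[1],EX[0],0])
def sh(x,y,z): return O+x*EX+y*EY+np.array([0,0,z])
def Rt(psi,tau=0):
    p=np.radians(psi);y=np.array([np.cos(p),np.sin(p),0]);f=np.cross(y,[0,0,1.])  # forward horizontal (=shelf x for psi=86)
    t=np.radians(tau);z=np.sin(t)*f-np.cos(t)*np.array([0,0,1.]);return np.c_[np.cross(y,z),y,z]
def go(p,psi,tau=0):
    o=get_obs();R=rot(o["orientation"]);T=Rt(psi,tau);d=np.array(p)-o["ee_pos"]
    print("now",o["t"],o["ee_pos"].round(1),"F",o["ft_force"].round(1),"w",round(o["width"],1),"target",np.round(p,1))
    print("turn deg",np.degrees(cv2.Rodrigues(R.T@T)[0]).ravel().round(1),"then shift cm",(T.T@d/10).round(2), "shift in current axes",(R.T@d/10).round(2))
E
python3 -c "
from g import *
go([470.6,338.1,120],111)"
```

```text
now 0.1 [276.5 559.9 222. ] F [0.1 1.1 0.2] w 87.8 target [470.6 338.1 120. ]
turn deg [ -0.1  -0.  -47.3] then shift cm [-10.17 -27.67  10.2 ] shift in current axes [-27.23 -11.28  10.21]
```

play_rows:
  plan: "8.78 0 0 0 0 0 -9.46; 8.78 0 0 0 0 0 -9.46; 8.78 0 0 0 0 0 -9.46; 8.78 0 0 0 0 0 -9.46; 8.78 0 0 0 0 0 -9.46; 8.78 -1.13 -3.07 1.13 0 0 0; 8.78 -1.13 -3.07 1.13 0 0 0; 8.78 -1.13 -3.07 1.13 0 0 0; 8.78 -1.13 -3.07 1.13 0 0 0; 8.78 -1.13 -3.07 1.13 0 0 0; 8.78 -1.13 -3.07 1.13 0 0 0; 8.78 -1.13 -3.07 1.13 0 0 0; 8.78 -1.13 -3.07 1.13 0 0 0; 8.78 -1.13 -3.07 1.13 0 0 0; 8.78 0 0 0 0 0 0"

```text
t: 1.98
ee_pos: [471.2, 337.1, 119.9]
orientation: [0.568, -3.088, 0.002]
ft_force: [0.4, 1.1, 0.2]
width: 88.0
```

```bash
python3 -c "
from g import *
im=get_image('wrist');save(im,'w1.png');P=pts(im);m=(P[...,2]>52)&(P[...,2]<68)
q=P[m];q=q[(abs(q[:,0]-470)<45)&(abs(q[:,1]-338)<45)];print(len(q),np.median(q[:,2]),cv2.minAreaRect(q[:,:2].astype(np.float32)))
go([470.6,338.1,18],111)"
```

```text
2982 58.48279907586459 ((473.9372863769531, 340.70074462890625), (46.13887023925781, 45.98517990112305), 22.634044647216797)
now 2.025 [470.7 338.2 120.4] F [ 0.2 -0.7  0. ] w 88.0 target [470.6 338.1  18. ]
turn deg [-0.  -0.1 -0.1] then shift cm [ 1.000e-02 -0.000e+00  1.024e+01] shift in current axes [-0.    0.   10.24]
```

View pics/w1.png

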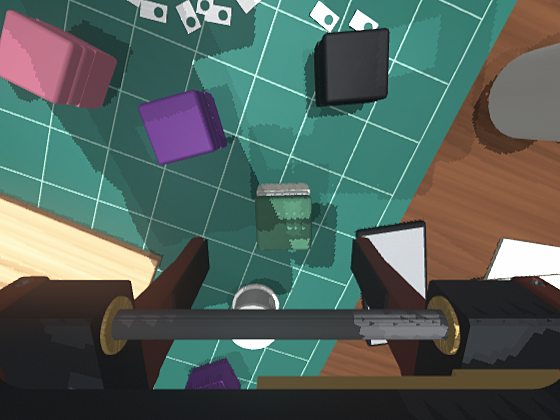

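The wrist view shows the green tin at (284,218), centred between the fingers, with free space around it. It agrees with the top estimate to about 3 mm, so I'm using the mean.

play_rows:
  plan: "8.78 -0.18 0.08 2.2 0 0 -1; 8.78 0 0 2 0 0 0; 8.78 0 0 2 0 0 0; 8.78 0 0 2 0 0 0; 8.78 0 0 1.5 0 0 0; 8.78 0 0 0.5 0 0 0; 8.78 0 0 0 0 0 0; 4.3 0 0 0 0 0 0; 4.3 0 0 0 0 0 0; 4.3 0 0 0 0 0 0; 4.3 0 0 0 0 0 0; 4.3 0 0 0 0 0 0; 4.3 0 0 0 0 0 0; 4.3 0 0 -1 0 0 0; 4.3 0 0 -2 0 0 0; 4.3 0 0 -3 0 0 0; 4.3 0 0 -3 0 0 0; 4.3 0 0 0 0 0 0"

```text
t: 4.28
ee_pos: [473.9, 341.5, 112.3]
orientation: [-0.599, 3.078, 0.004]
ft_force: [0.8, -0.2, -2.0]
width: 45.6
```

```bash
python3 -c "
from g import *
go(sh(-47,9,108),86)"
```

```text
now 4.275 [473.9 341.5 112.3] F [ 0.8 -0.2 -2. ] w 45.6 target [589.   93.3 108. ]
turn deg [ 0.1  0.3 26. ] then shift cm [-13.22 -23.96   0.43] shift in current axes [ -1.37 -27.33   0.4 ]
```

play_rows:
  plan: "4.3 0 0 0 0 0 8.67; 4.3 0 0 0 0 0 8.67; 4.3 0 0 0 0 0 8.67; 4.3 -1.65 -3 0.05 0 0 0; 4.3 -1.65 -3 0.05 0 0 0; 4.3 -1.65 -3 0.05 0 0 0; 4.3 -1.65 -3 0.05 0 0 0; 4.3 -1.65 -3 0.05 0 0 0; 4.3 -1.65 -3 0.05 0 0 0; 4.3 -1.65 -3 0.05 0 0 0; 4.3 -1.65 -3 0.05 0 0 0; 4.3 0 0 0 0 0 0; 4.3 0 0 0 0 0 0"

```text
t: 5.9
ee_pos: [586.3, 91.8, 104.4]
orientation: [-0.11, -3.138, 0.0]
ft_force: [-0.6, -0.5, -1.1]
width: 45.7
```

```bash
python3 -c "
from g import *
go(sh(-47,9,33),86)
im=get_image('wrist');save(im,'w2.png')
im=get_image('side');save(im,'s2.png')"
```

```text
now 5.9 [586.3  91.8 104.4] F [-0.6 -0.5 -1.1] w 45.7 target [589.   93.3  33. ]
turn deg [-0.  -0.1 -0. ] then shift cm [-0.26  0.16  7.14] shift in current axes [-0.27  0.16  7.14]
```

View pics/w2.png

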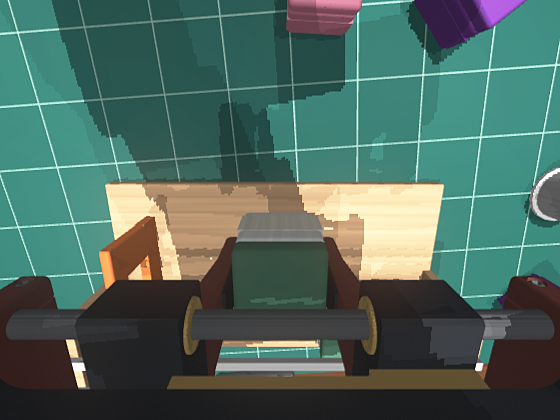

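The tin is held square over the apron in this view, spanning columns 235–325, with the stop at left (130,250).

play_rows:
  plan: "4.3 -0.26 0.16 2 0 0 0; 4.3 0 0 2 0 0 0; 4.3 0 0 1.5 0 0 0; 4.3 0 0 1 0 0 0; 4.3 0 0 0.5 0 0 0; 4.3 0 0 0.3 0 0 0; 4.3 0 0 0 0 0 0"

```text
t: 6.88
ee_pos: [590.0, 93.1, 32.2]
orientation: [0.11, 3.139, 0.0]
ft_force: [-0.1, -0.4, -1.5]
width: 45.7
```

```bash
python3 -c "
from g import *
for i in range(3):
  go(sh(-47,9,31),86);get_image('wrist')"
```

```text
now 6.875 [590.   93.1  32.2] F [-0.1 -0.4 -1.5] w 45.7 target [589.   93.3  31. ]
turn deg [ 0.  0. -0.] then shift cm [0.1  0.01 0.12] shift in current axes [0.1  0.01 0.12]
now 6.925 [590.1  93.1  32.3] F [ 0.7  0.5 -0.7] w 45.6 target [589.   93.3  31. ]
turn deg [0. 0. 0.] then shift cm [0.11 0.01 0.13] shift in current axes [0.11 0.01 0.13]
now 6.975 [590.2  93.1  32.4] F [ 0.8  0.4 -1.8] w 46.0 target [589.   93.3  31. ]
turn deg [0. 0. 0.] then shift cm [0.11 0.01 0.14] shift in current axes [0.11 0.01 0.14]
```

play_rows:
  plan: "4.3 0 0 0.15 0 0 0; 4.3 0 0 0 0 0 0; 5.8 0 0 0 0 0 0; 5.8 0 0 0 0 0 0; 5.8 0 0 0 0 0 0; 5.8 0 0 -1 0 0 0; 5.8 0 0 -3 0 0 0; 5.8 0 0 -4 0 0 0; 2 2.5 0 -1 0 0 0; 0 2.5 0 0 0 0 0; 0 2.5 0 0 0 -8.33 0; 0 0 0 0 0 -8.33 0; 0 0 0 0 0 -8.33 0; 0 0 0 0 0 0 0"

```text
t: 8.78
ee_pos: [515.1, 93.1, 120.2]
orientation: [0.102, 2.751, -0.043]
ft_force: [0.8, -0.6, -0.3]
width: 2.2
```

```bash
cat > chk.py <<'E'
from g import *
def tins():
    im=get_image('top');P=pts(im);hsv=cv2.cvtColor(im["pixels"],cv2.COLOR_RGB2HSV);H=hsv[...,0];S=hsv[...,1]
    q=P-O; X=q@EX;Y=q@EY;Z=P[...,2]
    g=(X>-100)&(X<80)&(abs(Y)<160)&(Z>66)&(Z<78)&(H>68)&(H<82)
    n,l=cv2.connectedComponents(g.astype(np.uint8))
    print("X",X[g].min().round(),X[g].max().round()," Yhist",[int(v) for v in np.histogram(Y[g],np.arange(-110,150,4))[0]])
    a=g&(X<8)
    if a.sum()>20: print("apron",cv2.minAreaRect(np.c_[X[a],Y[a]].astype(np.float32)))
    o=(abs(X+30)<25)&(abs(Y)<160)&(Z>80)&(Z<95)&(H<15)&(S>150)
    if o.sum(): print("paddle y",Y[o].min().round(1),Y[o].max().round(1))
    return im
E
python3 -c "
from chk import *
im=tins();save(im,'t3.png')
go(sh(-85,9,40),86,25)"
```

```text
X -70.0 73.0  Yhist [0, 0, 0, 0, 0, 0, 0, 0, 0, 0, 0, 0, 0, 0, 0, 0, 0, 0, 0, 0, 0, 0, 0, 11, 18, 20, 18, 18, 20, 20, 20, 16, 18, 19, 7, 0, 0, 9, 13, 14, 10, 12, 12, 11, 13, 14, 13, 13, 4, 0, 0, 6, 15, 11, 12, 13, 9, 13, 13, 12, 12, 13, 5, 1]
apron ((-47.25047302246094, 5.514650344848633), (43.92222213745117, 45.11118698120117), 88.37124633789062)
paddle y -118.3 -111.1
now 8.825 [516.5  93.3 120.6] F [ 0.7 -0.3 -0.2] w 1.0 target [551.1  95.9  40. ]
turn deg [-1.  -2.7 -0.1] then shift cm [0.3  0.5  8.76] shift in current axes [-0.11  0.65  8.75]
```

```bash
python3 -c "
from chk import *
go(sh(-98,9,40),86,25)
print(rot(get_obs()['orientation']).round(3), Rt(86,25).round(3))"
```

```text
now 8.825 [516.5  93.3 120.6] F [ 0.7 -0.3 -0.2] w 1.0 target [538.2  96.8  40. ]
turn deg [-1.  -2.7 -0.1] then shift cm [1.47 0.5  8.21] shift in current axes [1.09 0.64 8.26]
[[-0.923  0.078  0.377]
 [ 0.066  0.997 -0.044]
 [-0.38  -0.015 -0.925]] [[-0.904  0.07   0.422]
 [ 0.063  0.998 -0.029]
 [-0.423  0.    -0.906]]
```

play_rows:
  plan: "0 0 0 0 -1 -2.7 -0.1; 0 0.37 0.13 2.05 0 0 0; 0 0.37 0.13 2.05 0 0 0; 0 0.37 0.13 2.05 0 0 0; 0 0.37 0.13 2.05 0 0 0; 0 0 0 0 0 0 0"

```text
t: 9.57
ee_pos: [542.8, 97.0, 43.9]
orientation: [0.097, 2.71, -0.024]
ft_force: [-0.4, 0.2, -0.6]
width: 0.3
```

```bash
python3 -c "
from chk import *
go(sh(-79,9,40),86,25)
go(sh(14,9,40),86,25)"
```

```text
now 9.575 [542.8  97.   43.9] F [-0.4  0.2 -0.6] w 0.3 target [557.1  95.5  40. ]
turn deg [-0.2 -0.4 -0.1] then shift cm [-1.14 -0.05  0.96] shift in current axes [-1.14 -0.04  0.95]
now 9.575 [542.8  97.   43.9] F [-0.4  0.2 -0.6] w 0.3 target [649.9  89.   40. ]
turn deg [-0.2 -0.4 -0.1] then shift cm [-9.57 -0.05  4.89] shift in current axes [-9.6  -0.02  4.82]
```

play_rows:
  plan: "0 -0.9 0 0.46 0 0 0; 0 -0.9 0 0.46 0 0 0; 0 -0.9 0 0.46 0 0 0; 0 -0.9 0 0.46 0 0 0; 0 -0.9 0 0.46 0 0 0; 0 -0.9 0 0.46 0 0 0; 0 -0.9 0 0.46 0 0 0; 0 -0.9 0 0.46 0 0 0; 0 -0.9 0 0.46 0 0 0; 0 -0.9 0 0.46 0 0 0; 0 0 0 0 0 0 0"

```text
t: 10.95
ee_pos: [642.9, 90.3, 40.9]
orientation: [0.096, 2.71, -0.021]
ft_force: [-1.0, 0.8, -0.8]
width: 0.8
```

```bash
python3 -c "
from chk import *
go(sh(14,9,40),86,25)
im=get_image('side');cv2.imwrite('pics/s4.png',cv2.resize(im['pixels'][120:250,200:400,::-1],None,fx=4,fy=4))
"
```

```text
now 10.95 [642.9  90.3  40.9] F [-1.   0.8 -0.8] w 0.8 target [649.9  89.   40. ]
turn deg [-0.  -0.3 -0. ] then shift cm [-0.6  -0.08  0.39] shift in current axes [-0.61 -0.08  0.38]
```

View pics/s4.png

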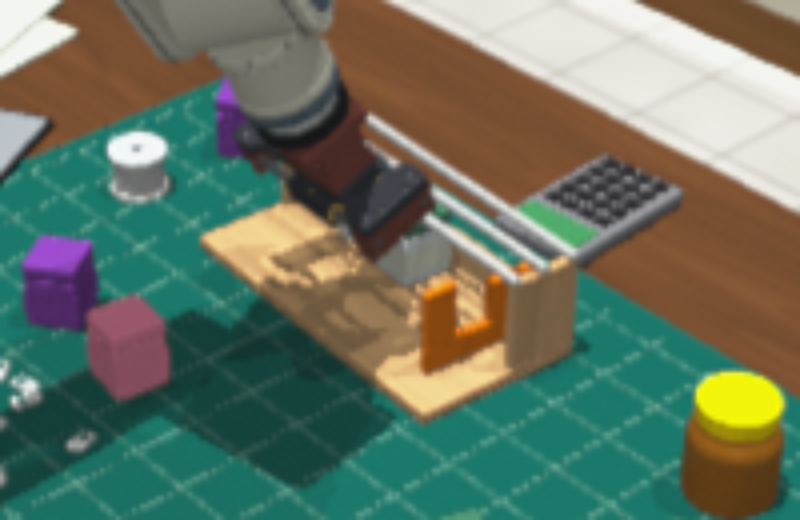

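The close crop shows the fingers at (385,235) pushing the tin upright under the front slat, clear of both slat and stop. I'll continue in small steps.

play_rows:
  plan: "0 -0.18 0 0.08 0 0 0; 0 -0.18 0 0.08 0 0 0; 0 -0.14 0 0.06 0 0 0; 0 0 0 0 0 0 0"

```text
t: 11.5
ee_pos: [647.1, 90.0, 39.9]
orientation: [0.095, 2.711, -0.021]
ft_force: [-0.7, -0.3, 0.6]
width: 0.5
```

play_rows:
  plan: "0 -0.09 0 0.04 0 0 0; 0 0 0 0 0 0 0"

```text
t: 11.75
ee_pos: [648.1, 90.0, 39.9]
orientation: [0.095, 2.711, -0.021]
ft_force: [-0.4, -0.3, 0.3]
width: 0.7
```

play_rows:
  plan: "0 -0.09 0 0.04 0 0 0; 0 0 0 0 0 0 0"

```text
t: 12.0
ee_pos: [649.1, 89.9, 39.9]
orientation: [0.096, 2.711, -0.021]
ft_force: [-1.2, 0.6, 1.1]
width: 0.5
```

play_rows:
  plan: "0 -0.09 0 0.04 0 0 0; 0 0 0 0 0 0 0"

```text
t: 12.25
ee_pos: [650.1, 89.8, 39.9]
orientation: [0.096, 2.711, -0.021]
ft_force: [-0.4, -0.4, -0.9]
width: 0.3
```

play_rows:
  plan: "0 -0.09 0 0.04 0 0 0; 0 0 0 0 0 0 0"

```text
t: 12.5
ee_pos: [650.7, 89.7, 39.8]
orientation: [0.096, 2.712, -0.022]
ft_force: [-3.5, -0.5, 2.1]
width: 0.5
```

play_rows:
  plan: "0 -0.09 0 0.04 0 0 0; 0 0 0 0 0 0 0"

```text
t: 12.75
ee_pos: [650.9, 89.5, 39.7]
orientation: [0.096, 2.713, -0.022]
ft_force: [-6.5, -0.1, 4.7]
width: 0.5
```

play_rows:
  plan: "0 0.45 0 -0.21 0 0 0; 0 1.8 0 -0.85 0 0 0; 0 1.8 0 -0.85 0 0 0; 0 1.8 0 -0.85 0 0 0; 0 1.8 0 -0.85 0 0 0; 2 -1.06 0 -2.27 0 8.33 0; 8.78 0 0 -2.5 0 8.33 0; 8.78 0 0 -2.5 0 8.33 0; 8.78 0 0 -2.5 0 0 0; 8.78 0 0 0 0 0 0"

```text
t: 14.0
ee_pos: [562.2, 76.5, 105.9]
orientation: [0.146, 2.901, -0.119]
ft_force: [-1.0, -0.9, -0.1]
width: 47.1
```

```bash
python3 -c "
from chk import *
tins()
go([436.8,-222.9,121],73)"
```

```text
X 11.0 74.0  Yhist [0, 0, 0, 0, 0, 0, 0, 0, 0, 0, 0, 0, 0, 0, 0, 0, 0, 0, 0, 0, 0, 0, 0, 5, 14, 14, 13, 14, 15, 11, 11, 14, 14, 12, 7, 0, 0, 9, 12, 14, 11, 11, 13, 11, 12, 13, 15, 11, 5, 0, 0, 10, 11, 13, 10, 13, 12, 10, 14, 14, 13, 11, 6, 1]
paddle y -118.1 -111.2
now 14.05 [561.3  76.3 104.7] F [ 0.4  0.4 -0.1] w 51.3 target [ 436.8 -222.9  121. ]
turn deg [-2.7 13.9 11.2] then shift cm [  3.16 -32.25  -1.63] shift in current axes [  9.   -31.13  -1.62]
```

play_rows:
  plan: "8.78 0 0 0 -1.35 6.95 5.6; 8.78 0 0 0 -1.35 6.95 5.6; 8.78 0 0 0 0 0 0; 8.78 0.29 -2.93 -0.15 0 0 0; 8.78 0.29 -2.93 -0.15 0 0 0; 8.78 0.29 -2.93 -0.15 0 0 0; 8.78 0.29 -2.93 -0.15 0 0 0; 8.78 0.29 -2.93 -0.15 0 0 0; 8.78 0.29 -2.93 -0.15 0 0 0; 8.78 0.29 -2.93 -0.15 0 0 0; 8.78 0.29 -2.93 -0.15 0 0 0; 8.78 0.29 -2.93 -0.15 0 0 0; 8.78 0.29 -2.93 -0.15 0 0 0; 8.78 0.29 -2.93 -0.15 0 0 0; 8.78 0 0 0 0 0 0"

```text
t: 15.92
ee_pos: [434.3, -223.2, 120.0]
orientation: [-0.466, -3.104, 0.003]
ft_force: [0.4, -0.3, -0.1]
width: 87.8
```

```bash
python3 -c "
from g import *
im=get_image('wrist');P=pts(im);m=(P[...,2]>52)&(P[...,2]<68)
q=P[m];q=q[(abs(q[:,0]-437)<45)&(abs(q[:,1]+223)<45)];print(len(q),np.median(q[:,2]),cv2.minAreaRect(q[:,:2].astype(np.float32)))
go([437.5,-222.5,19],73)"
```

```text
2965 58.507958342113966 ((439.6357421875, -220.93218994140625), (46.099491119384766, 45.67525100708008), 72.27039337158203)
now 15.975 [ 434.7 -222.4  120.1] F [-0.  -0.5 -0. ] w 87.8 target [ 437.5 -222.5   19. ]
turn deg [-0.1 -0.2 -0. ] then shift cm [-0.27  0.07 10.11] shift in current axes [-0.3   0.09 10.11]
```

play_rows:
  plan: "8.78 -0.35 0.1 2.1 0 0 0.5; 8.78 0 0 2 0 0 0; 8.78 0 0 2 0 0 0; 8.78 0 0 2 0 0 0; 8.78 0 0 1.5 0 0 0; 8.78 0 0 0.5 0 0 0; 8.78 0 0 0 0 0 0; 4.3 0 0 0 0 0 0; 4.3 0 0 0 0 0 0; 4.3 0 0 0 0 0 0; 4.3 0 0 0 0 0 0; 4.3 0 0 0 0 0 0; 4.3 0 0 0 0 0 0; 4.3 0 0 -1 0 0 0; 4.3 0 0 -2 0 0 0; 4.3 0 0 -3 0 0 0; 4.3 0 0 -3 0 0 0; 4.3 0 0 -1 0 0 0; 4.3 0 0 0 0 0 0"

```text
t: 18.35
ee_pos: [439.7, -222.8, 120.2]
orientation: [-0.478, -3.104, 0.001]
ft_force: [-0.3, 0.3, -1.5]
width: 45.9
```

```bash
python3 -c "
from g import *
go(sh(-47,-44,119),86)"
```

```text
now 18.35 [ 439.7 -222.8  120.2] F [-0.3  0.3 -1.5] w 45.9 target [585.3  40.4 119. ]
turn deg [ -0.   -0.1 -13.5] then shift cm [-12.7   27.27   0.12] shift in current axes [-5.96 29.48  0.09]
```

play_rows:
  plan: "4.3 0 0 0 0 0 -6.75; 4.3 0 0 0 0 0 -6.75; 4.3 -1.27 2.73 0 0 0 0; 4.3 -1.27 2.73 0 0 0 0; 4.3 -1.27 2.73 0 0 0 0; 4.3 -1.27 2.73 0 0 0 0; 4.3 -1.27 2.73 0 0 0 0; 4.3 -1.27 2.73 0 0 0 0; 4.3 -1.27 2.73 0 0 0 0; 4.3 -1.27 2.73 0 0 0 0; 4.3 -1.27 2.73 0 0 0 0; 4.3 -1.27 2.73 0 0 0 0; 4.3 0 0 0 0 0 0; 4.3 0 0 0 0 0 0"

```text
t: 20.1
ee_pos: [584.1, 40.3, 118.3]
orientation: [-0.11, -3.135, 0.0]
ft_force: [-0.6, -0.2, -1.2]
width: 46.3
```

```bash
python3 -c "
from g import *
go(sh(-47,-44,32),86)"
```

```text
now 20.1 [584.1  40.3 118.3] F [-0.6 -0.2 -1.2] w 46.3 target [585.3  40.4  32. ]
turn deg [-0.  -0.3 -0. ] then shift cm [-0.12  0.02  8.63] shift in current axes [-0.17  0.02  8.62]
```

play_rows:
  plan: "4.3 -0.12 0 2 0 0 0; 4.3 0 0 2 0 0 0; 4.3 0 0 2 0 0 0; 4.3 0 0 1.3 0 0 0; 4.3 0 0 0.8 0 0 0; 4.3 0 0 0.4 0 0 0; 4.3 0 0 0.15 0 0 0; 4.3 0 0 0 0 0 0"

```text
t: 21.1
ee_pos: [586.6, 40.7, 33.4]
orientation: [-0.11, -3.138, -0.0]
ft_force: [-0.0, -0.9, -0.7]
width: 46.1
```

play_rows:
  plan: "4.3 0 0 0.15 0 0 0; 4.3 0 0 0 0 0 0"

```text
t: 21.35
ee_pos: [586.9, 40.7, 32.0]
orientation: [-0.11, -3.138, -0.0]
ft_force: [0.9, 1.1, 1.3]
width: 45.9
```

play_rows:
  plan: "4.3 0 0 0.1 0 0 0; 4.3 0 0 0 0 0 0"

```text
t: 21.6
ee_pos: [586.9, 40.7, 31.9]
orientation: [-0.11, -3.138, -0.0]
ft_force: [-3.5, -0.8, 12.6]
width: 45.7
```

play_rows:
  plan: "4.3 0 0 -0.1 0 0 0; 5.8 0 0 0 0 0 0; 5.8 0 0 0 0 0 0; 5.8 0 0 0 0 0 0; 5.8 0 0 -1 0 0 0; 5.8 0 0 -3 0 0 0; 5.8 0 0 -4 0 0 0; 2 2.5 0 0 0 0 0; 0 2.5 0 0 0 0 0; 0 2 0 0 0 0 0; 0 0 0 0 0 -8.33 0; 0 0 0 0 0 -8.33 0; 0 0 0 0 0 -8.33 0; 0 0 0 0 0 0 0"

```text
t: 23.35
ee_pos: [515.7, 41.5, 111.1]
orientation: [0.1, 2.74, -0.038]
ft_force: [-0.1, -0.0, -0.0]
width: 0.3
```

```bash
python3 -c "
from chk import *
tins()
go(sh(-93,-44,41),86,25)"
```

```text
X -72.0 69.0  Yhist [0, 0, 0, 0, 0, 0, 0, 0, 0, 0, 7, 20, 20, 18, 20, 19, 19, 16, 20, 19, 19, 9, 0, 6, 15, 13, 15, 12, 16, 9, 12, 15, 14, 15, 7, 0, 0, 11, 11, 13, 14, 12, 12, 11, 12, 13, 12, 12, 7, 0, 0, 11, 10, 12, 12, 12, 11, 13, 13, 14, 10, 12, 7, 0]
apron ((-48.97151184082031, -46.00313949584961), (45.84604263305664, 43.44841384887695), 0.7028349041938782)
paddle y -118.3 -111.1
now 23.4 [517.4  41.6 111.6] F [ 0.7 -0.5  0.5] w 0.5 target [539.5  43.6  41. ]
turn deg [-0.8 -2.  -0. ] then shift cm [1.01 0.35 7.32] shift in current axes [0.75 0.45 7.35]
```

play_rows:
  plan: "0 0 0 0 -0.8 -2 0; 0 0.25 0.09 1.83 0 0 0; 0 0.25 0.09 1.83 0 0 0; 0 0.25 0.09 1.83 0 0 0; 0 0.25 0.09 1.83 0 0 0; 0 0 0 0 0 0 0"

```text
t: 24.15
ee_pos: [545.0, 49.2, 49.0]
orientation: [0.103, 2.713, -0.053]
ft_force: [-0.2, 0.4, 0.5]
width: 0.2
```

```bash
python3 -c "
from chk import *
go(sh(8,-44,41),86,25)"
```

```text
now 24.15 [545.   49.2  49. ] F [-0.2  0.4  0.5] w 0.2 target [640.2  36.5  41. ]
turn deg [-1.4 -0.5 -0.1] then shift cm [-8.35 -0.6   4.78] shift in current axes [-8.4  -0.48  4.71]
```

play_rows:
  plan: "0 0 0 0 -1.4 -0.5 0; 0 0 -0.55 0 0 0 0; 0 0.3 0 0.65 0 0 0; 0 0 0 0 0 0 0; 0 0 0 0 0 0 0"

```text
t: 24.78
ee_pos: [545.9, 50.3, 49.4]
orientation: [0.104, 2.713, -0.049]
ft_force: [-0.5, 0.1, 0.4]
width: 0.4
```

```bash
python3 -c "
from chk import *
go(sh(8,-44,41),86,25);print(get_obs()['qpos'].round(3))"
```

```text
now 24.775 [545.9  50.3  49.4] F [-0.5  0.1  0.4] w 0.4 target [640.2  36.5  41. ]
turn deg [-1.2 -0.5 -0.1] then shift cm [-8.26 -0.72  4.78] shift in current axes [-8.31 -0.6   4.72]
[ 0.128  0.521  2.167 -1.216  0.109 -0.174]
```

play_rows:
  plan: "0 0 0 0 -1 7 0; 0 0 0 0 0 0 0; 0 0 0 0 0 0 0"

```text
t: 25.15
ee_pos: [548.1, 42.3, 49.8]
orientation: [0.113, 2.735, -0.077]
ft_force: [-0.1, -0.7, 0.7]
width: 0.4
```

```bash
python3 -c "
from chk import *
go(sh(-88,-44,44),86,18);print(get_obs()['qpos'].round(3))"
```

```text
now 25.15 [548.1  42.3  49.8] F [-0.1 -0.7  0.7] w 0.4 target [544.4  43.2  44. ]
turn deg [-2.4  5.2 -0.3] then shift cm [0.53 0.07 0.44] shift in current axes [0.56 0.08 0.38]
[ 0.121  0.52   2.148 -0.957  0.143 -0.438]
```

play_rows:
  plan: "0 0 0 0 -2.4 5.2 -0.3; 0 0 0 0 0 0 0; 0 0 0 0 0 0 0"

```text
t: 25.52
ee_pos: [547.9, 37.0, 49.4]
orientation: [0.115, 2.766, -0.08]
ft_force: [1.2, -0.3, 0.2]
width: 0.1
```

```bash
python3 -c "
from chk import *
go(sh(-60,-44,44),86,18);print(get_obs()['qpos'].round(3))"
```

```text
now 25.525 [547.9  37.   49.4] F [ 1.2 -0.3  0.2] w 0.1 target [572.4  41.3  44. ]
turn deg [-2.6  3.4 -0.3] then shift cm [-2.13  0.6   1.25] shift in current axes [-2.05  0.67  1.35]
[ 0.107  0.519  2.131 -0.698  0.171 -0.71 ]
```

play_rows:
  plan: "0 0 0 0 -2.6 3.4 -0.3; 0 0 0 0 0 0 0; 0 0 0 0 0 0 0; 0 0 0 0 0 0 0"

```text
t: 26.02
ee_pos: [547.2, 34.6, 48.9]
orientation: [0.11, 2.8, -0.059]
ft_force: [0.7, 0.5, -0.0]
width: 0.4
```

```bash
python3 -c "
from chk import *
go(sh(-82,-44,44),86,18);print(get_obs()['qpos'].round(3))"
```

```text
now 26.025 [547.2  34.6  48.9] F [ 0.7  0.5 -0. ] w 0.4 target [550.4  42.8  44. ]
turn deg [-1.8  1.5 -0.2] then shift cm [-0.11  0.84  0.54] shift in current axes [-0.09  0.86  0.52]
[ 0.088  0.518  2.114 -0.438  0.196 -0.988]
```

play_rows:
  plan: "0 0 0 0 -1.8 1.5 -0.2; 0 0 0.4 0.2 0 0 0; 0 0 0.4 0.2 0 0 0; 0 0 0 0 0 0 0"

```text
t: 26.52
ee_pos: [549.0, 42.9, 44.9]
orientation: [0.098, 2.826, -0.014]
ft_force: [-0.2, -0.7, 0.2]
width: 0.5
```

```bash
python3 -c "
from chk import *
go(sh(0,-44,44),86,18);print(get_obs()['qpos'].round(3))"
```

```text
now 26.525 [549.   42.9  44.9] F [-0.2 -0.7  0.2] w 0.5 target [632.2  37.1  44. ]
turn deg [ 0. -0.  0.] then shift cm [-7.91  0.    2.66] shift in current axes [-7.91 -0.    2.66]
[ 0.082  0.527  2.096 -0.219  0.213 -1.212]
```

play_rows:
  plan: "0 -0.88 0 0.295 0 0 0; 0 -0.88 0 0.295 0 0 0; 0 -0.88 0 0.295 0 0 0; 0 -0.88 0 0.295 0 0 0; 0 -0.88 0 0.295 0 0 0; 0 -0.88 0 0.295 0 0 0; 0 -0.88 0 0.295 0 0 0; 0 -0.88 0 0.295 0 0 0; 0 -0.87 0 0.3 0 0 0; 0 0 0 0 0 0 0; 0 0 0 0 0 -3.5 0; 0 0 0 0 0 -3.5 0; 0 0 0 0 0 0 0"

```text
t: 28.15
ee_pos: [630.9, 36.7, 43.6]
orientation: [0.093, 2.707, -0.02]
ft_force: [-0.3, -0.8, -0.2]
width: 0.5
```

```bash
python3 -c "
from chk import *
tins()
go(sh(14,-44,42),86,25);print(get_obs()['qpos'].round(3))"
```

```text
X 11.0 69.0  Yhist [0, 0, 0, 0, 0, 0, 0, 0, 0, 0, 3, 9, 10, 13, 10, 12, 8, 11, 12, 12, 12, 6, 0, 6, 14, 13, 13, 15, 12, 10, 13, 12, 16, 12, 8, 0, 0, 8, 14, 13, 12, 14, 11, 10, 14, 13, 12, 12, 7, 0, 0, 11, 10, 14, 9, 11, 13, 10, 15, 13, 11, 12, 7, 0]
now 28.2 [631.9  36.6  44. ] F [ 1.1 -0.2 -0.3] w 0.6 target [646.2  36.1  42. ]
turn deg [ 0.1 -0.1  0. ] then shift cm [-1.21  0.05  0.79] shift in current axes [-1.21  0.05  0.79]
[ 0.067  0.595  1.995 -0.438  0.133 -1.012]
```

play_rows:
  plan: "0 -0.2 0 0.1 0 0 0; 0 -0.2 0 0.1 0 0 0; 0 -0.2 0 0.1 0 0 0; 0 -0.2 0 0.1 0 0 0; 0 -0.2 0 0.1 0 0 0; 0 -0.15 0 0.07 0 0 0; 0 0 0 0 0 0 0"

```text
t: 29.08
ee_pos: [645.5, 35.8, 44.0]
orientation: [0.095, 2.704, -0.019]
ft_force: [-0.0, 0.6, 0.1]
width: 0.1
```

play_rows:
  plan: "0 -0.09 0 0.04 0 0 0; 0 0 0 0 0 0 0"

```text
t: 29.32
ee_pos: [646.2, 35.7, 44.0]
orientation: [0.095, 2.704, -0.019]
ft_force: [-1.4, -0.0, 0.0]
width: 0.4
```

play_rows:
  plan: "0 -0.09 0 0.04 0 0 0; 0 0 0 0 0 0 0"

```text
t: 29.58
ee_pos: [646.9, 35.6, 43.9]
orientation: [0.095, 2.705, -0.019]
ft_force: [-3.2, 0.3, 1.6]
width: 0.5
```

play_rows:
  plan: "0 -0.09 0 0.04 0 0 0; 0 0 0 0 0 0 0; 0 0 0 0 0 0 0"

```text
t: 29.95
ee_pos: [647.1, 35.6, 43.8]
orientation: [0.095, 2.706, -0.02]
ft_force: [-6.4, 1.2, 4.2]
width: 0.4
```

```bash
python3 -c "
from chk import *
p=get_obs()['ee_pos']-O;print('shelf',p@EX,p@EY)
im=tins();cv2.imwrite('pics/t6.png',cv2.resize(im['pixels'][130:230,190:330,::-1],None,fx=5,fy=5))
"
```

```text
shelf 14.959107962057649 -44.460988827783446
X 25.0 69.0  Yhist [0, 0, 0, 0, 0, 0, 0, 0, 0, 0, 2, 15, 12, 12, 13, 15, 11, 13, 13, 12, 14, 6, 0, 4, 14, 15, 13, 13, 15, 11, 13, 14, 14, 13, 8, 0, 0, 6, 12, 13, 12, 14, 11, 11, 12, 15, 13, 14, 4, 0, 0, 9, 14, 10, 13, 12, 11, 11, 14, 14, 12, 12, 5, 0]
```

View pics/t6.png

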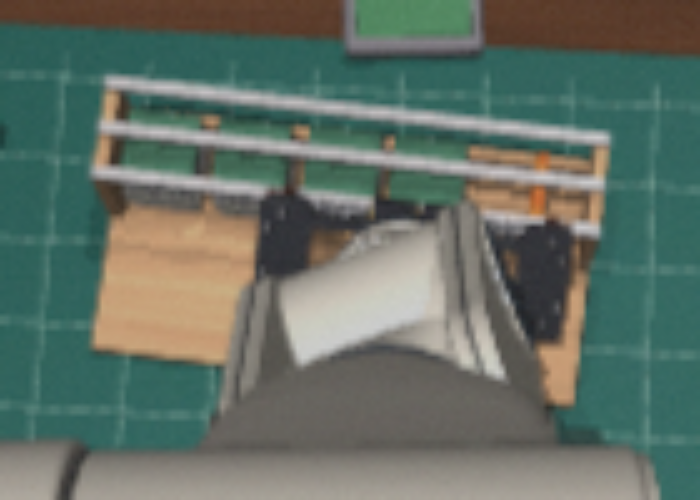

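The top crop shows all four tins in line under the slats at columns 120–465, with the stop at (540,180) still open. Next I back out and then go round to the paddle.

play_rows:
  plan: "0 0.45 0 -0.21 0 0 0; 0 0.9 0 -0.42 0 0 0; 0 0.9 0 -0.42 0 0 0; 0 0 0 0 0 3 0; 0 0 0 0 0 3 0; 0 0 0 0 0 3 0; 0 0 0 0 0 3 0; 0 0 0 0 0 3 0; 0 0 0 0 0 3 0; 0 0 0 0 0 3 0; 0 0 0 0 0 3 0; 0 0 0 0 0 0 0; 0 0 0 0 0 0 0"

```text
t: 31.62
ee_pos: [623.1, 37.2, 43.8]
orientation: [0.109, 3.122, 0.001]
ft_force: [-0.2, -0.7, -0.7]
width: 0.4
```

```bash
python3 -c "
from chk import *
o=get_obs();p=o['ee_pos']-O;print('shelf',p@EX,p@EY,o['qpos'].round(3))
go(sh(-60,-44,125),86,0)"
```

```text
shelf -9.084463368136646 -44.530987132487866 [ 4.100e-02  6.540e-01  1.732e+00 -1.000e-03  7.380e-01 -1.459e+00]
now 31.625 [623.1  37.2  43.8] F [-0.2 -0.7 -0.7] w 0.4 target [572.4  41.3 125. ]
turn deg [ 0.1  1.  -0. ] then shift cm [ 5.09  0.05 -8.12] shift in current axes [ 4.95  0.06 -8.21]
```

play_rows:
  plan: "0 2 0 -0.5 0 1 0; 0 2 0 -2 0 0 0; 0 1 0 -3 0 0 0; 0 0 0 -2.7 0 0 0; 0 0 -3 0 0 0 0; 0 -1 -3 0 0 0 0; 0 -1 -3 0 0 0 0; 0 -1 -1.6 0 0 0 0; 0 0 0 0 0 0 0; 0 0 0 0 0 0 0"

```text
t: 32.88
ee_pos: [595.4, -66.3, 125.4]
orientation: [-0.109, -3.138, -0.003]
ft_force: [-0.0, 0.1, -1.1]
width: 0.8
```

```bash
python3 -c "
from chk import *
tins()
go(sh(-30,-150,45),86,0)"
```

```text
X 24.0 68.0  Yhist [0, 0, 0, 0, 0, 0, 0, 0, 0, 0, 0, 4, 7, 14, 13, 14, 10, 14, 14, 13, 15, 7, 0, 5, 16, 13, 13, 13, 15, 12, 11, 13, 15, 12, 8, 0, 0, 9, 12, 15, 12, 11, 12, 13, 11, 15, 13, 12, 6, 0, 0, 10, 10, 12, 12, 12, 11, 11, 11, 14, 10, 13, 6, 0]
now 32.925 [595.4 -66.2 125.4] F [-0.2  0.3  0. ] w 0.8 target [594.9 -66.5  45. ]
turn deg [ 0.1 -0.1  0. ] then shift cm [ 0.05 -0.04  8.04] shift in current axes [ 0.04 -0.05  8.04]
```

play_rows:
  plan: "0 0 0 2.5 0 0 0; 0 0 0 2.5 0 0 0; 0 0 0 2 0 0 0; 0 0 0 1 0 0 0; 0 0 0 0 0 0 0; 0 0 0.5 0 0 0 0; 0 0 0.5 0 0 0 0; 0 0 0.5 0 0 0 0; 0 0 0.5 0 0 0 0; 0 0 0.5 0 0 0 0; 0 0 0.5 0 0 0 0; 0 0 0 0 0 0 0"

```text
t: 34.42
ee_pos: [598.1, -36.7, 45.6]
orientation: [-0.109, -3.139, -0.002]
ft_force: [-0.3, 0.2, 0.3]
width: 0.3
```

```bash
python3 -c "
from chk import *
tins()
o=get_obs();p=o['ee_pos']-O;print('shelf',p@EX,p@EY,o['qpos'].round(3),o['ft_force']@EY)"
```

```text
X 25.0 69.0  Yhist [0, 0, 0, 0, 0, 0, 0, 0, 0, 0, 0, 0, 0, 0, 0, 7, 6, 11, 13, 10, 14, 7, 0, 8, 14, 14, 12, 13, 15, 11, 15, 12, 12, 15, 7, 0, 0, 10, 11, 12, 11, 14, 10, 12, 12, 14, 13, 14, 4, 0, 1, 9, 13, 12, 12, 12, 10, 14, 10, 16, 9, 12, 7, 0]
shelf -28.907885716807833 -120.13555949142558 [-0.082  0.631  1.777  0.002  0.734 -1.585] -0.1762120395571686
```

play_rows:
  plan: "0 0 0.4 0 0 0 0; 0 0 0.4 0 0 0 0; 0 0 0.4 0 0 0 0; 0 0 0.4 0 0 0 0"

```text
t: 34.98
ee_pos: [599.2, -20.9, 45.6]
orientation: [-0.11, -3.139, -0.002]
ft_force: [0.3, -2.5, -0.4]
width: 0.5
```

```bash
python3 -c "
from chk import *
im=get_image('wrist');save(im,'w7.png')
o=get_obs();p=o['ee_pos']-O;print('shelf',p@EX,p@EY,o['ft_force']@EY)"
```

```text
shelf -28.948497377970313 -103.74289533754241 -0.3920088203524639
```

View pics/w7.png

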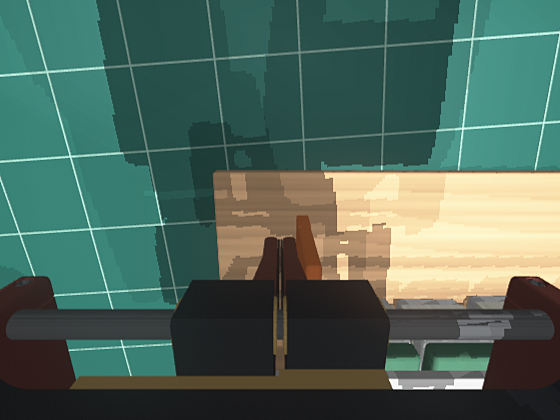

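The wrist view shows the closed fingers at (280,250) touching the orange paddle at (308,250). I'll keep sliding and watch the force.

play_rows:
  plan: "0 0 0.4 0 0 0 0; 0 0 0.4 0 0 0 0; 0 0 0.4 0 0 0 0; 0 0 0.4 0 0 0 0; 0 0 0.4 0 0 0 0; 0 0 0.4 0 0 0 0"

```text
t: 35.78
ee_pos: [600.9, 3.0, 45.6]
orientation: [-0.109, -3.139, -0.002]
ft_force: [-0.5, -2.6, -1.9]
width: 0.8
```

```bash
cat > st.py <<'E'
from chk import *
im=get_image('wrist');P=pts(im);hsv=cv2.cvtColor(im['pixels'],cv2.COLOR_RGB2HSV);q=P-O
m=(hsv[...,0]<13)&(hsv[...,1]>180)&(P[...,2]>30)&(P[...,2]<95);m[300:]=0
print('paddle y',np.percentile((q@EY)[m],[2,50,98]).round(1),m.sum())
tins()
o=get_obs();p=o['ee_pos']-O;print('shelf',p@EX,p@EY,o['ft_force']@EY)
E
python3 st.py
```

```text
paddle y [-63.3 -61.8 -61.3] 45
X 25.0 69.0  Yhist [0, 0, 0, 0, 0, 0, 0, 0, 0, 0, 0, 0, 0, 0, 0, 0, 0, 0, 0, 0, 0, 0, 0, 0, 0, 0, 0, 0, 1, 9, 11, 14, 14, 15, 7, 0, 0, 8, 14, 13, 10, 16, 10, 11, 13, 13, 13, 13, 3, 0, 0, 9, 12, 9, 10, 15, 11, 10, 14, 14, 10, 13, 6, 0]
shelf -28.88974133758246 -79.87304316541196 0.5303636515538879
```

play_rows:
  plan: "0 0 0.3 0 0 0 0; 0 0 0.3 0 0 0 0; 0 0 0.3 0 0 0 0; 0 0 0.3 0 0 0 0"

```text
t: 36.38
ee_pos: [601.7, 14.8, 45.7]
orientation: [-0.11, -3.139, -0.002]
ft_force: [-0.6, -4.7, -0.1]
width: 0.4
```

play_rows:
  plan: "0 0 0.15 0 0 0 0; 0 0 0.15 0 0 0 0; 0 0 0.15 0 0 0 0"

```text
t: 36.75
ee_pos: [602.0, 19.3, 45.7]
orientation: [-0.11, -3.139, -0.002]
ft_force: [-1.1, -4.1, -0.5]
width: 0.3
```

```bash
python3 st.py
```

```text
paddle y [-51.5 -45.5 -45.2] 40
X 24.0 67.0  Yhist [0, 0, 0, 0, 0, 0, 0, 0, 0, 0, 0, 0, 0, 0, 0, 0, 0, 0, 0, 0, 0, 0, 0, 0, 0, 0, 0, 0, 0, 0, 0, 0, 0, 0, 6, 15, 11, 14, 14, 12, 12, 15, 10, 10, 13, 14, 15, 11, 13, 11, 1, 10, 14, 12, 12, 14, 9, 11, 13, 12, 12, 12, 6, 0]
shelf -28.87550477057344 -63.74337369558458 -2.7327281686714144
```

play_rows:
  plan: "0 0 0.15 0 0 0 0; 0 0 0.15 0 0 0 0"

```text
t: 37.1
ee_pos: [602.2, 22.3, 45.7]
orientation: [-0.11, -3.139, -0.002]
ft_force: [0.1, -4.9, -0.6]
width: 0.7
```

play_rows:
  plan: "0 0 0.1 0 0 0 0; 0 0 0.1 0 0 0 0"

```text
t: 37.35
ee_pos: [602.3, 24.2, 45.7]
orientation: [-0.11, -3.139, -0.002]
ft_force: [0.0, -5.1, 0.2]
width: 0.6
```

play_rows:
  plan: "0 0 0.1 0 0 0 0"

```text
t: 37.48
ee_pos: [602.4, 25.2, 45.7]
orientation: [-0.11, -3.139, -0.002]
ft_force: [-0.9, -5.0, 0.3]
width: -0.0
```

play_rows:
  plan: "0 0 0.05 0 0 0 0"

```text
t: 37.6
ee_pos: [602.5, 25.8, 45.7]
orientation: [-0.11, -3.139, -0.002]
ft_force: [-0.5, -4.9, 0.0]
width: 0.6
```

play_rows:
  plan: "0 0 0.05 0 0 0 0; 0 0 0.05 0 0 0 0"

```text
t: 37.85
ee_pos: [602.6, 26.7, 45.7]
orientation: [-0.11, -3.139, -0.002]
ft_force: [-0.0, -4.9, 0.2]
width: 0.7
```

play_rows:
  plan: "0 0 0.05 0 0 0 0; 0 0 0.05 0 0 0 0"

```text
t: 38.1
ee_pos: [602.6, 27.1, 45.7]
orientation: [-0.109, -3.139, -0.001]
ft_force: [-0.7, -10.0, -0.9]
width: 0.1
```

play_rows:
  plan: "0 0 0.05 0 0 0 0"

```text
t: 38.22
ee_pos: [602.5, 27.2, 45.7]
orientation: [-0.109, -3.139, 0.0]
ft_force: [-1.4, -12.9, -0.1]
width: 0.4
```

play_rows:
  plan: "0 0 0.05 0 0 0 0"

```text
t: 38.35
ee_pos: [602.6, 27.2, 45.7]
orientation: [-0.109, -3.139, 0.001]
ft_force: [-0.9, -15.8, 0.9]
width: 0.9
```

play_rows:
  plan: "0 0 0.05 0 0 0 0; 0 0 0 0 0 0 0"

```text
t: 38.6
ee_pos: [602.5, 27.2, 45.7]
orientation: [-0.109, -3.139, 0.001]
ft_force: [-0.8, -16.5, 0.5]
width: 0.2
```

play_rows:
  plan: "0 0 0 0 0 0 0; 0 0 0 0 0 0 0"

```text
t: 38.85
ee_pos: [602.6, 27.2, 45.7]
orientation: [-0.109, -3.139, 0.001]
ft_force: [-0.9, -14.7, 0.6]
width: 0.2
```

play_rows:
  plan: "0 0 0 0 0 0 0; 0 0 0 0 0 0 0; 0 0 0 0 0 0 0"

```text
t: 39.22
ee_pos: [602.5, 27.2, 45.7]
orientation: [-0.109, -3.139, 0.001]
ft_force: [-1.2, -15.5, 0.6]
width: 0.5
```

play_rows:
  plan: "0 0 0.06 0 0 0 0; 0 0 0 0 0 0 0"

```text
t: 39.48
ee_pos: [602.5, 27.3, 45.7]
orientation: [-0.109, -3.139, 0.002]
ft_force: [-1.7, -19.0, 1.1]
width: 0.3
```

play_rows:
  plan: "0 0 0 0 0 0 0; 0 0 0 0 0 0 0"

```text
t: 39.72
ee_pos: [602.5, 27.3, 45.7]
orientation: [-0.109, -3.139, 0.002]
ft_force: [-0.7, -18.0, 0.8]
width: 0.5
```

play_rows:
  plan: "0 0 0.01 0 0 0 0; 0 0 0 0 0 0 0; 0 0 0 0 0 0 0; 0 0 0 0 0 0 0; 0 0 0 0 0 0 0"

```text
t: 40.35
ee_pos: [602.5, 27.3, 45.7]
orientation: [-0.109, -3.139, 0.002]
ft_force: [-0.7, -19.2, 1.7]
width: 0.7
```

play_rows:
  plan: "0 0 -0.2 0 0 0 0; 0 0 -0.5 0 0 0 0; 0 0 -1.5 0 0 0 0; 0 0 -2 0 0 0 0; 0 0 0 -2 0 0 0; 0 0 0 -4 0 0 0; 0 0 0 -4 0 0 0; 0 3 -3 -2 0 0 0; 0 4 -3 0 0 0 0; 0 4 -4 0 0 0 0; 0 4 -4 0 0 0 0; 0 0 -4 0 0 0 0; 0 0 0 0 0 0 0; 0 0 0 0 0 0 0"

```text
t: 42.1
ee_pos: [438.0, -181.1, 166.2]
orientation: [0.111, 3.139, 0.002]
ft_force: [0.1, 0.3, 0.3]
width: 0.5
```

```bash
python3 -c "
from chk import *
im=tins();cv2.imwrite('pics/t8.png',cv2.resize(im['pixels'][110:300,120:440,::-1],None,fx=2.4,fy=2.4))
P=pts(im);m=(P[...,2]>52)&(P[...,2]<68)
for c in ([535,-322.8],):
  q=P[m];q=q[(abs(q[:,0]-c[0])<45)&(abs(q[:,1]-c[1])<45)];print(cv2.minAreaRect(q[:,:2].astype(np.float32)))
X=(P-O)@EX;Y=(P-O)@EY;hs=cv2.cvtColor(im['pixels'],cv2.COLOR_RGB2HSV)
g=(X>-100)&(X<80)&(abs(Y)<160)&(P[...,2]>66)&(P[...,2]<78)&(hs[...,0]>68)&(hs[...,0]<82)
for a in range(4):
  k=g&(Y>140-46*(a+1)+4)&(Y<140-46*a-4);print(a,'X',X[k].min().round(1),X[k].max().round(1))
"
```

```text
X 10.0 74.0  Yhist [0, 0, 0, 0, 0, 0, 0, 0, 0, 0, 0, 0, 0, 0, 0, 0, 0, 0, 8, 15, 15, 15, 12, 12, 13, 16, 13, 13, 14, 11, 13, 14, 13, 13, 13, 15, 10, 15, 14, 13, 9, 14, 12, 11, 12, 15, 14, 12, 12, 12, 9, 12, 12, 12, 12, 11, 14, 9, 15, 14, 11, 10, 13, 5]
paddle y -47.6 -39.8
((0.0, 0.0), (0.0, 0.0), 0.0)
0 X 18.0 64.8
1 X 24.6 65.7
2 X 25.4 68.5
3 X 24.5 67.6
```

View pics/t8.png

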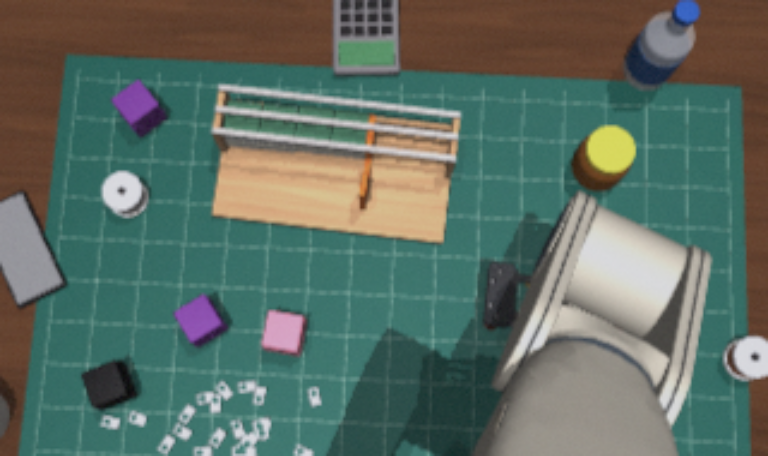

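The crop shows the four tins packed at the left end, with the orange stop against them at (368,150). The arm is clear and nothing else has shifted. Handing in.

```bash
python3 -c "
from h import *
im=get_image('side');P=pts(im);m=(P[...,2]>55)&(P[...,2]<66)&(abs(P[...,0]-535)<45)&(abs(P[...,1]+322.8)<45)
q=P[m];print(len(q),cv2.minAreaRect(q[:,:2].astype(np.float32)) if len(q) else '')
print(get_obs()['ft_force'].round(1));print(close_job())"
```

```text
229 ((534.3596801757812, -320.7558898925781), (53.42753601074219, 47.399925231933594), 77.13923645019531)
[-0.7 -1.7 -0.2]
the job is handed in; nothing more can be done
None
```

The row is made up to four and the job is handed in, at about 42 s of the 72 s allowed.

**Tins:** I took two of the spares, the left one and the nearer right one. Each was set on the apron and slid under the slats with tilted, closed fingers until it met the back rail at about 6 N. Both stopped at the same depth.

**Stop:** I slid it closed until the row bore on the left cheek, then pressed. The force rose to about 15.5 N, then held at 18–19 N for roughly 0.9 s. The highest reading was 19.2 N. I then let go and backed the arm away.

**Last checks:**
- The top view shows an unbroken row of four lids from the left cheek.
- The stop's row-side face measures y = −40 mm in the shelf frame; a closed row of four calls for −39.
- The third spare tin is within about 2 mm of where it started, by the side camera. The arm hid it from the top camera at that moment.
- The bystanders in the last top crop look undisturbed; I did not measure them.

**Less certain:**
- While lining up the second push, the fifth joint read 0.109 rad against its 0.11 limit. I backed off at once and no fault was reported.
- The leftmost tin's rear edge measured 3–4 mm short of the two new tins'. That tin was only "nearly touching" the rail at the start. It may just be hidden in part by the slats, and I did not check further.

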